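Load a paint tin through the sprung gate of a stock lane

TASK

Put the flat metal paint tin into the green stock lane: lay it flat and lengthwise on the lane's open front end and slide it along the floor through the sprung swing gate, on under the hood until you feel it press the spring buffer hidden inside and the buffer gives a little, but never push the buffer to its hard stop. Then take the hand out so that the gate swings shut behind the tin, with the tin left lying flat against the buffer. Leave the brush jar, the pencil pot and the ink jar where they stand.

Things in the scene. Friction and masses are not known exactly. Their poses are not given: they have to be found in the camera images.
- tin: Closed flat rectangular metal tin, plain aluminium, 90 mm long (its x) by 46 mm wide (its y) by 24 mm high, about 0.15 to 0.3 kg; origin at the centre of its underside. Starts flat on the counter, off to the robot's right of the lane. Either end may go first.
- lane: Fixed green stock lane, 405 mm long, 84 mm wide. Origin on the counter under the middle of the gate line; x along the lane in the push direction (roughly to the robot's left), y left of the push, z up. Floor 6 mm above the counter, x = -140 to 265 mm. From x = -20 mm on, walls 42 mm high above the counter, 8 mm thick, clear channel 62 mm wide, open on top up to x = 147 mm.
- lane_apron (a point): Point on the lane's floor at lane x = -84 mm, y = 0: middle of the open apron at the front end (x = -140 to -45 mm), which has no side walls, so the tin can be laid down there. Between x = -45 and -17 mm two slanted cheeks funnel into the channel.
- hood_edge (a point): Front edge of the hood, top centre, at lane x = 147 mm, 48 mm above the counter. The hood covers the lane from here to x = 265 mm, clear height 30 mm. Beneath it, out of sight, is the spring buffer; its resting face is at lane x = 160 to 205 mm, different every time and not measured, so the tin's tail is 70 to 115 mm past the gate line on first touch.
- gate (a joint): Upright steel leaf across the channel at lane x = 0, up to 29 mm above the lane floor, on a vertical hinge at the left wall (lane y = 30 mm). Rad: 0 shut, 1.5 wide open in the push direction; never opens outwards. A light spring (0.02 to 0.04 N m) shuts it; opening it with the tin takes a few N. It shuts only once the tin's tail is over 60 mm past x = 0 and no finger stands in its sweep.
- gate_tip (a point): Free edge of the gate leaf, 57 mm from its hinge, 17 mm above the lane floor. The channel above the gate is open: fingers can follow the tin through from above.
- buffer (a joint): How far the hidden buffer pad is pressed in along lane x, in m: 0 at rest, 0.018 hard stop. It yields from about 1.2 N and takes 0.8 N more per mm, on top of the tin's sliding friction (1 to 3 N). Pressed 3 to 10 mm (4 to 9 N) is right; 14 mm and more counts as driven to the stop. It springs back only partly.
- jar: White pottery jar with brushes, 72 mm across, about 200 mm tall with the brushes, origin at the centre of its underside. Leave alone.
- pot: Metal pot of brushes and pencils, 66 mm across, about 155 mm tall with its contents, origin at the centre of its underside. Leave alone.
- ink: Small glass ink jar with a black cap, 48 mm across, 70 mm tall, origin at the centre of its underside. Leave alone.
There are look-alikes about, which are no part of the job. There is more than one size of the tin; the job needs the larger.

How it is judged (in metres and radians):
On the way, in this order (a step that is already met when the one before it is completed fails the run):
1. the tin, lying on the lane's floor, stands in the gateway and holds the gate open (x of tin in the frame of lane between -0.025 and 0.045 m and z of tin in the frame of lane between 0.003 and 0.011 m and y of tin in the frame of lane between -0.02 and 0.02 m and value of joint gate above 0.6 rad), for 0.1 s.
2. the tin is past the gate and presses the hidden buffer in by more than 2 mm (x of tin in the frame of lane between 0.105 and 0.2 m and z of tin in the frame of lane between 0.003 and 0.011 m and y of tin in the frame of lane between -0.02 and 0.02 m and value of joint buffer above 0.002 m), for 0.1 s.
At the end, for the whole second after the job is handed in: The tin lies flat on the lane's floor (within 5 mm in height, 0.1 rad), lengthwise (within 0.25 rad), wholly past the gate with its middle 105 to 200 mm beyond the gate line, at rest and released, still keeping the buffer pressed by more than 0.5 mm; the gate is shut (below 0.1 rad) (x of tin in the frame of lane between 0.105 and 0.2 m and z of tin in the frame of lane between 0.003 and 0.011 m and y of tin in the frame of lane between -0.02 and 0.02 m and angle between tin's own z axis and vertical below 0.1 rad and angle between the x axis of tin and the x axis of lane, either way round below 0.25 rad and value of joint gate below 0.1 rad and value of joint buffer above 0.0005 m and linear speed of tin below 0.01 m/s and contact force between tin and the fingers below 0.1 N); the robot touches nothing.
It fails at once if the buffer is driven to its hard stop (pressed 14 mm or more) (value of joint buffer above 0.014 m).
It fails at once if the brush jar is shifted by more than 15 mm or tipped (distance of jar from where it was at the start of the episode above 0.015 m or angle between jar's own z axis and vertical above 0.3 rad).
It fails at once if the pencil pot is shifted by more than 15 mm or tipped (distance of pot from where it was at the start of the episode above 0.015 m or angle between pot's own z axis and vertical above 0.3 rad).
It fails at once if the ink jar is shifted by more than 15 mm or tipped (distance of ink from where it was at the start of the episode above 0.015 m or angle between ink's own z axis and vertical above 0.3 rad).
It also fails if it takes over 64 s, if anything falls off the work surface, if the arm or the gripper's body presses on something with over 40 N, if the wrist force passes 120 N, or if a joint passes its speed limit or range.

ROBOT

A 6-joint arm with a two-finger parallel gripper is mounted at the origin on the work surface. World frame = base frame: x ahead of the robot, y to its left, z up, the work surface at z = 0. Lengths are in mm, angles in degrees, forces in N, time in s.
With the tool pointing down it reaches from about 350 to 850 mm from the base axis. Payload 8.1 kg.
Tool frame: the origin (TCP) lies midway between the tips of the shut fingers; the grasp point (between the pads) lies 19 mm behind it; z points along the fingers, y is the line along which they close (so a half turn about z gives the same grasp; the last joint's range is limited). The gripper opens to 85 mm and grips with 20 to 120 N. Pads are 22 mm wide; open, the fingers measure 114 mm over their backs; the gripper's body (76 mm by 85 mm) begins 54 mm behind the grasp point. The pads swing forward as they close: fully open they stand 13 mm farther back than shut.
Start: joints at [-4.893, 7.471, 85.268, -0, 87.261, -4.893], TCP at [600.004, 0.022, 231.292] pointing down, gripper open.
Joint ranges: [-169.43, 169.43], [-51.17, 129.36], [1.28, 143.12], [-76.62, 256.62], [0, 156.53], [-152.29, 152.29]. Speed limits (degrees/s): [136.94, 136.94, 159.86, 180, 180, 180].

INTERFACE

Orientations are given as [roll, pitch, yaw] about the fixed x, y, z axes, in that order (R = Rz(yaw) Ry(pitch) Rx(roll)).
In Python, from bench import r gives the robot as it stands. The module is installed in compiled form; this text tells all that it offers.
- The arm moves only by the tool jog_arm, never from a script. Its argument "rows" is a list of rows, each a list of 2 entries, a list of its own where there are three numbers: the shift along the tool's x, y, z in mm, then the turn, a rotation vector about the tool's x, y, z in rad. A call has 1 to 10 rows; each row is the pose to reach, as a shift and turn from the pose commanded when the call began, along the tool's axes at that moment; what a row does not reach only later rows make up. A row lasts 1/10 s, in which the tool goes at most 50 mm and 8.59 degrees, less where a joint would pass 70% of its speed; a pose out of reach is approached as far as the arm can. A call with a gripper value outside its range is refused whole. "grip" is the finger opening in mm, from 0 to 85.4, set as the call begins (left out, the last holds). The fingers move at their own pace and stop on an object; "force" is the grip in N (left out, the last holds). Time passes only in rows, so rows that repeat a pose let the fingers close. It gives the time, the measured TCP pose, the force, the opening and the grip force at its end, in the units of the state.
- r.sense(): the state, without advancing time (a new reading comes with each control period).
- r.snapshot(name): name is "scene" or "side" or "wrist"; returns (picture, depth): 384x512x3 uint8, blue, green, red; 384x512 float32, mm along the optical axis (not along the pixel's ray), 0 where there is no reading.
- r.camera_params(name): a dict with "fx", "fy", "cx", "cy" (pixels), "dist_coeffs" ([k1, k2, p1, p2, k3] as OpenCV has them; the pictures are not rectified), "pose" (4x4, takes a point from camera to world coordinates); the wrist camera has in their place "tool_from_camera" (4x4, takes a point from camera to tool coordinates, whose origin is the TCP and whose axes are the flange's). Camera axes: x right, y down, z forward; pixel columns grow to the right and rows downward; lengths in mm; the calibration is good to about 2 mm. A picture is of the moment at which its call begins: read the wrist's pose just before it. camera_params takes no time and is no camera call.
- r.hand_in(): hands the job in; it is judged then, once.
The state is a dict: "time": time; "joint_pos": joint angles; "qd": joint speeds; "joint_efforts": joint torques, N m; "tool_pos": TCP position; "tcp_rot": TCP orientation; "ft_force": force on the tool from outside, world axes, zero at the start; "wrist_torque": the same for the moment, N m; "finger_gap": finger opening in mm; "grip_force": force on a finger pad.
Only numpy, scipy, OpenCV 4.12 (cv2) and the standard library are available. Lean on these libraries where they do the work, as an engineer would, in place of code of your own. Each camera call takes 0.05 s, during which the arm holds its last target. There are 200 camera calls.

## Working session

There is one attempt and no reset: what is moved stays moved. The work goes in short steps, Python scripts to look and compute and a tool call to move; the robot and the scene stay as the last step left them, time stands still between calls to the robot, and variables do not carry over. Pictures are saved under pics/ and viewed, at most 10 in all, crops included, and the job is handed in when it is done.

Besides the shell and the picture viewer there is one more tool, called after "Emit:" by a JSON object that holds its "api" and its "payload". jog_arm: Moves the arm, as the interface text tells. Its arguments: {"type":"object","properties":{"rows":{"type":"array"},"grip":{"type":"number"},"force":{"type":"number"}},"required":["rows"]}

```bash
mkdir -p pics; cat > h.py <<'E'
import numpy as np,cv2
from bench import r
from scipy.spatial.transform import Rotation as R
def cam(n):
    p=r.camera_params(n)
    K=np.array([[p['fx'],0,p['cx']],[0,p['fy'],p['cy']],[0,0,1]]);d=np.array(p['dist_coeffs'],float)
    if n=='wrist':
        s=r.sense();T=np.eye(4);T[:3,:3]=R.from_euler('xyz',s['tcp_rot'],degrees=True).as_matrix();T[:3,3]=s['tool_pos']
        T=T@np.array(p['tool_from_camera'])
    else:T=np.array(p['pose'])
    return K,d,T
def plane(c,uv,z):
    K,d,T=c
    n=cv2.undistortPoints(np.array(uv,float).reshape(-1,1,2),K,d)[:,0]
    v=np.c_[n,np.ones(len(n))]@T[:3,:3].T
    return T[:3,3]+v*((z-T[2,3])/v[:,2])[:,None]
def cloud(c,D):
    K,d,T=c
    v,u=np.mgrid[:D.shape[0],:D.shape[1]]
    n=cv2.undistortPoints(np.stack([u,v],-1).reshape(-1,1,2).astype(float),K,d)[:,0]
    P=np.c_[n,np.ones(len(n))]*D.reshape(-1,1)
    return (P@T[:3,:3].T+T[:3,3]).reshape(D.shape+(3,))
E
python3 - <<'E'
from h import *
a=[]
for n in ['scene','side','wrist']:
    c=cam(n);p,D=r.snapshot(n);cv2.imwrite(f'pics/{n}0.png',p);np.savez(f'{n}0.npz',p=p,D=D,T=c[2])
    print(n,c[2][:3,3].round(),c[2][:3,2].round(2))
print(r.sense())
E
```

```text
scene [1006.  527.  684.] [-0.49 -0.59 -0.64]
side [ 441. -824.  616.] [ 0.1   0.82 -0.57]
wrist [600.  71. 373.] [-0.   -0.28 -0.96]
{'time': 0.15, 'joint_pos': array([-4.89073789e+00,  7.50587891e+00,  8.53153270e+01, -1.23579860e-03,
        8.72603136e+01, -4.89451889e+00]), 'qd': array([-0.0718379 , -0.14247344, -0.19638622, -0.02290744,  0.03165764,
       -0.01353445]), 'joint_efforts': array([ 1.01583330e-03, -5.70061326e+01, -5.01160097e+01, -1.39109225e-04,
        9.69119486e-03, -7.10949371e-05]), 'tool_pos': array([5.99582465e+02, 7.44941534e-02, 2.30474345e+02]), 'tcp_rot': array([-1.79918672e+02, -5.72557835e-03,  9.00038369e+01]), 'ft_force': array([ 0.3784684 , -0.53783499, -0.06817687]), 'wrist_torque': array([ 0.02169675, -0.00450061, -0.05042614]), 'grip_force': 0.0, 'finger_gap': 85.48450317536116}
```

View pics/scene0.png

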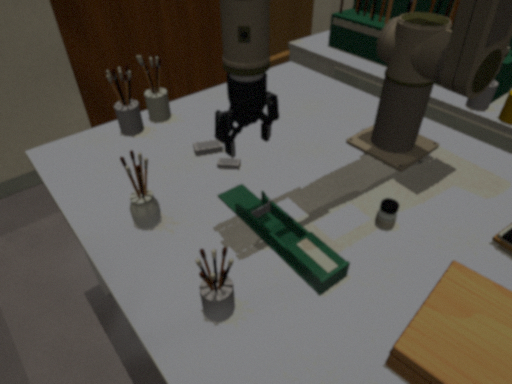

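View pics/side0.png

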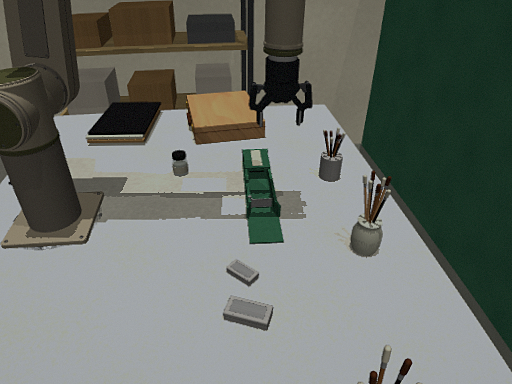

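The scene view shows the lane running from its apron at about (235,190) to the hood at (330,275). In the side view the apron is at (265,232) and the hood at (257,158), with the small tin at (242,271) and the larger one at (248,312). Next I measure both from the side depth image.

```bash
python3 - <<'E'
from h import *
for n in ['side','scene']:
    f=np.load(n+'0.npz');p,D=f['p'],f['D'];P=cloud(cam(n),D)
    hsv=cv2.cvtColor(p,cv2.COLOR_BGR2HSV)
    W=(D>0)&(P[...,0]>250)&(P[...,0]<900)&(abs(P[...,1])<650)
    print(n,'table z',np.median(P[...,2][W&(abs(P[...,2])<15)]))
    g=W&(hsv[...,0]>45)&(hsv[...,0]<90)&(hsv[...,1]>90)&(P[...,2]<60)&(P[...,2]>-10)
    k,l,s,ce=cv2.connectedComponentsWithStats(g.astype(np.uint8)*255)
    i=1+np.argmax(s[1:,4]);Q=P[l==i]
    b=cv2.minAreaRect(Q[:,:2].astype(np.float32));print('lane',s[i],cv2.boxPoints(b).round(1).tolist(),[round(x,1) for x in b[1]])
    m=W&(P[...,2]>12)&(P[...,2]<40)&~g&(P[...,1]<0)
    m=cv2.morphologyEx(m.astype(np.uint8),cv2.MORPH_OPEN,np.ones((2,2)))
    k,l,s,ce=cv2.connectedComponentsWithStats(m)
    for i in range(1,k):
        if s[i,4]>60:
            Q=P[l==i];b=cv2.minAreaRect(Q[:,:2].astype(np.float32));print('tin?',s[i],np.round(b[0],1),np.round(b[1],1),round(b[2],1),np.percentile(Q[:,2],[5,50,95]).round(1))
    # tall objects
    m=W&(P[...,2]>45)&(P[...,2]<120)
    k,l,s,ce=cv2.connectedComponentsWithStats(m.astype(np.uint8))
    for i in range(1,k):
        if s[i,4]>60: print('tall',s[i],np.median(P[l==i],0).round())
E
```

```text
side table z -0.42404634471506597
lane [ 243  149   40   94 2345] [[510.20001220703125, -150.3000030517578], [596.7999877929688, -154.60000610351562], [617.4000244140625, 254.1999969482422], [530.7999877929688, 258.6000061035156]] [409.3, 86.7]
tin? [252 199  21   9 153] [562.2  -9.6] [59.  16.1] 8.2 [10.  20.8 32.3]
tin? [352 237  30  17 236] [ 795.4 -207.1] [85.9 39.5] 5.4 [ 1.4 24.6 36.3]
tin? [227 261  33  23 381] [ 482.  -523.3] [602.4  70.6] 88.9 [10.7 16.8 18.8]
tin? [ 224  297   50   31 1008] [ 444.1 -574.2] [490.2  94.5] 78.3 [11.5 22.9 25. ]
tall [ 188  100   71   34 1896] [470. 484.  70.]
tall [320 139  23  31 440] [786. 124.  75.]
tall [242 149  28  20 478] [566. 190.  48.]
tall [172 150  15  14 171] [330. 197.  67.]
tall [352 204  31  40 795] [ 778. -207.   77.]
scene table z -0.09901973506532613
lane [ 220  186  128   97 3414] [[510.20001220703125, -145.10000610351562], [596.2000122070312, -150.3000030517578], [620.5999755859375, 251.10000610351562], [534.5999755859375, 256.29998779296875]] [402.2, 86.1]
tin? [152 111  20  10 133] [ 486.9 -639.7] [98.7 41.3] 16.8 [ 5.3 20.6 34.3]
tin? [121 122  24  12 172] [ 606.9 -624.9] [102.8  57.1] 15.9 [ 6.9 22.  34.7]
tin? [194 141  30  14 283] [ 483.9 -354.7] [48.2 97.7] 70.5 [ 8.8 22.2 25. ]
tin? [219 159  23   9 171] [748. 118.] [964.8  67.5] 53.7 [ 8.3 16.8 19.2]
tin? [253 202  19  16 140] [778.4 241.2] [729.4  45.3] 47.8 [ 7.9 23.  36.7]
tin? [133 214  29  13 194] [ 785.1 -172.4] [73.7 37.3] 1.0 [ 6.4 22.9 33.9]
tall [147  88  23  24 382] [ 508. -627.   80.]
tall [114  98  28  28 534] [ 629. -611.   85.]
tall [130 182  29  36 696] [ 792. -175.   75.]
tall [380 199  20  19 287] [337. 213.  68.]
tall [ 286  232   64   51 1510] [570. 200.  48.]
tall [  389   260   123   124 10784] [518. 486.  70.]
tall [ 200  262   34   48 1032] [800. 151.  74.]
```

Emit:
{"api": "jog_arm", "payload": {"rows": [[[-20, -6, 0], [0, 0, 0]], [[-60, -19, 0], [0, 0, 0]], [[-105, -34, 0], [0, 0, 0]], [[-150, -49, 0], [0, 0, 0]], [[-195, -63, 0], [0, 0, 0]], [[-240, -78, 0], [0, 0, 0]], [[-285, -93, 0], [0, 0, 0]], [[-325, -106, 0], [0, 0, 0]], [[-345, -113, 0], [0, 0, 0]], [[-355, -116, 0], [0, 0, 0]]]}}

```text
time: 1.15
tool_pos: [482.7, -356.9, 230.8]
tcp_rot: [-180.0, -0.0, 89.8]
ft_force: [0.2, -0.3, -0.1]
finger_gap: 85.3
grip_force: 0.0
```

Emit:
{"api": "jog_arm", "payload": {"rows": [[[0, 0, 0], [0, 0, 0]], [[0, 0, 0], [0, 0, 0]]]}}

```text
time: 1.35
tool_pos: [484.4, -354.0, 231.1]
tcp_rot: [-180.0, -0.0, 90.0]
ft_force: [-0.5, 0.6, 0.3]
finger_gap: 85.0
grip_force: 0.0
```

```bash
cat > w.py <<'E'
import sys
from h import *
t=sys.argv[1];s=r.sense();c=cam('wrist');p,D=r.snapshot('wrist');cv2.imwrite(f'pics/w{t}.png',p)
np.savez(f'w{t}.npz',p=p,D=D,T=c[2]);print(s['time'],s['tool_pos'].round(1),s['tcp_rot'].round(2))
P=cloud(c,D);print('table',np.median(P[...,2][abs(P[...,2])<8]))
m=((D>0)&(P[...,2]>13)&(P[...,2]<32)).astype(np.uint8)
m=cv2.morphologyEx(m,cv2.MORPH_OPEN,np.ones((5,5)))
k,l,st,ce=cv2.connectedComponentsWithStats(m)
for i in range(1,k):
    if st[i,4]>300:
        q=np.argwhere(l==i)[:,::-1];z=np.median(P[l==i][:,2])
        X=plane(c,q,z)[:,:2].astype(np.float32);b=cv2.minAreaRect(X)
        print(st[i],np.round(b[0],1),np.round(b[1],1),round(b[2],1),'z',z.round(1))
E
python3 w.py 1
```

```text
1.35 [ 484.4 -354.   231.1] [-1.7999e+02 -5.0000e-02  9.0030e+01]
table -0.26278745493425504
[ 225   24   63   69 2202] [ 484.8 -249.5] [34.8 66.7] 43.6 z 17.9
[ 214  132   87   65 3232] [ 486.2 -360.2] [46.9 89.1] 66.4 z 24.0
```

View pics/w1.png

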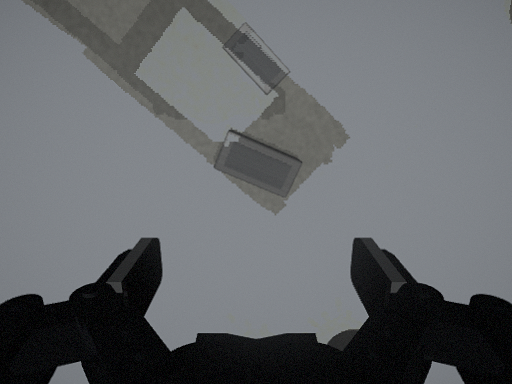

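Tin (the larger) centred at pixel (258,163) → world (486,−360), long axis at 156.4°. The small look-alike is at (257,58).

Emit:
{"api": "jog_arm", "payload": {"rows": [[[-2, 1, 5], [0, 0, -0.12]], [[-4, 1, 25], [0, 0, -0.26]], [[-6, 2, 50], [0, 0, -0.4]], [[-6, 2, 75], [0, 0, -0.54]], [[-6, 2, 100], [0, 0, -0.68]], [[-6, 2, 120], [0, 0, -0.82]], [[-6, 2, 135], [0, 0, -0.96]], [[-6, 2, 145], [0, 0, -1.08]], [[-6, 2, 151], [0, 0, -1.159]], [[-6, 2, 151], [0, 0, -1.159]]]}}

```text
time: 2.4
tool_pos: [486.1, -358.9, 79.1]
tcp_rot: [179.9, -0.1, 156.6]
ft_force: [-0.5, 0.8, 0.1]
finger_gap: 85.2
grip_force: 0.0
```

```bash
python3 w.py 2
```

```text
2.4 [ 486.1 -358.9   79.1] [ 1.7995e+02 -1.2000e-01  1.5659e+02]
table -0.2916810788485549
[ 364   74   97  116 5822] [ 484.2 -250.4] [36.  67.2] 44.1 z 17.9
[ 215  136   73  130 8949] [ 485.1 -360.6] [45.3 88.7] 66.5 z 23.9
```

Emit:
{"api": "jog_arm", "payload": {"rows": [[[0, 0, 10], [0, 0, 0]], [[0, 0, 30], [0, 0, 0]], [[0, 0, 50], [0, 0, 0]], [[0, 0, 65], [0, 0, 0]], [[0, 0, 73], [0, 0, 0]], [[0, 0, 77], [0, 0, 0]], [[0, 0, 77], [0, 0, 0]], [[0, 0, 77], [0, 0, 0]]]}}

```text
time: 3.25
tool_pos: [486.6, -361.5, 4.2]
tcp_rot: [-180.0, 0.1, 156.4]
ft_force: [0.8, -0.5, 0.2]
finger_gap: 85.3
grip_force: 0.0
```

Emit:
{"api": "jog_arm", "payload": {"rows": [[[0, 0, 0], [0, 0, 0]], [[0, 0, 0], [0, 0, 0]], [[0, 0, 0], [0, 0, 0]], [[0, 0, 0], [0, 0, 0]], [[0, 0, 0], [0, 0, 0]], [[0, 0, 0], [0, 0, 0]], [[0, 0, 0], [0, 0, 0]], [[0, 0, 0], [0, 0, 0]]], "grip": 35, "force": 40}}

```text
time: 4.05
tool_pos: [486.4, -361.4, 4.1]
tcp_rot: [-180.0, 0.1, 156.4]
ft_force: [-0.2, 0.7, 5.4]
finger_gap: 45.1
grip_force: 42.6
```

Emit:
{"api": "jog_arm", "payload": {"rows": [[[0, 0, -10], [0, 0, 0]], [[0, 0, -40], [0, 0, 0]], [[2, 15, -75], [0, 0, 0.08]], [[7, 45, -110], [0, 0, 0.2]], [[13, 85, -135], [0, 0, 0.34]], [[19, 125, -146], [0, 0, 0.48]], [[25, 165, -146], [0, 0, 0.62]], [[31, 205, -146], [0, 0, 0.76]], [[36, 240, -146], [0, 0, 0.9]], [[39, 258, -146], [0, 0, 1.04]]]}}

```text
time: 5.05
tool_pos: [553.6, -105.8, 149.4]
tcp_rot: [-180.0, -0.1, 96.6]
ft_force: [0.0, -0.8, -2.4]
finger_gap: 45.2
grip_force: 41.9
```

Emit:
{"api": "jog_arm", "payload": {"rows": [[[-2, 9, 0], [0, 0, 0.1]], [[-2, 9, 0], [0, 0, 0.175]], [[-2, 9, 0], [0, 0, 0.175]], [[-2, 9, 0], [0, 0, 0.175]]]}}

```text
time: 5.45
tool_pos: [562.3, -109.8, 149.1]
tcp_rot: [-180.0, -0.0, 86.9]
ft_force: [-0.7, -0.4, -2.9]
finger_gap: 45.1
grip_force: 41.9
```

```bash
python3 - <<'E'
from h import *
s=r.sense();c=cam('wrist');p,D=r.snapshot('wrist');cv2.imwrite('pics/w3.png',p)
print(s['time'],s['tool_pos'].round(1),s['tcp_rot'].round(2),s['finger_gap'])
P=cloud(c,D);h=cv2.cvtColor(p,cv2.COLOR_BGR2HSV)
g=(D>0)&(h[...,0]>45)&(h[...,0]<90)&(h[...,1]>90)
# wall tops z~42, y slices -> inner/outer edges
for nm,lo,hi in (('wall',37,46),('floor',2,10)):
    m=g&(P[...,2]>lo)&(P[...,2]<hi);Q=P[m]
    print(nm,len(Q),np.percentile(Q[:,2],[5,50,95]).round(1) if len(Q) else '')
    for y in range(-150,150,20):
        x=Q[abs(Q[:,1]-y)<6][:,0]
        if len(x)>20: print(y,np.percentile(x,[1,50,99]).round(1),len(x), 'gap',np.round(np.sort(x)[np.argmax(np.diff(np.sort(x)))],1),np.diff(np.sort(x)).max().round(1))
E
```

```text
5.45 [ 562.3 -109.8  149.1] [-1.7996e+02 -1.0000e-02  8.6920e+01] 45.10666293181937
wall 1209 [40.5 41.8 43. ]
-50 [513.9 597.3 601.6] 69 gap 519.4 74.8
-30 [590.1 593.7 596.9] 154 gap 589.4 0.6
-10 [521.3 593.6 598. ] 197 gap 528.2 61.8
10 [521.9 593.8 598.5] 258 gap 529.4 61.7
floor 8952 [4.6 5.8 7. ]
-90 [518.7 565.9 597.1] 232 gap 516.4 7.4
-70 [520.2 553.7 597.3] 699 gap 517.0 2.7
-50 [523.6 557.9 592.5] 931 gap 520.7 1.4
-30 [533.8 565.5 589.3] 817 gap 527.6 3.8
-10 [531.2 563.  589.9] 489 gap 529.2 1.1
10 [531.9 562.3 590.9] 1143 gap 529.8 1.3
30 [531.8 559.3 591.5] 945 gap 588.9 0.6
```

View pics/w3.png

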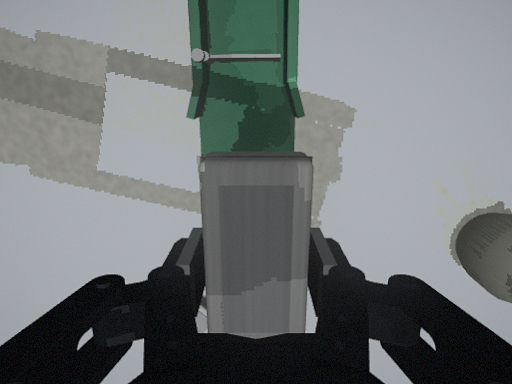

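Tin in hand is square to the lane; the gate shows at row 57, columns 200–280, with its hinge at left, and the cheeks start at row 115. The lane centre line is x ≈ 559.5 + 0.056·y.

Emit:
{"api": "jog_arm", "payload": {"rows": [[[4, -3, 10], [0, 0, 0]], [[9, -6, 35], [0, 0, 0]], [[13, -9, 65], [0, 0, 0]], [[13, -9, 95], [0, 0, 0]], [[13, -9, 115], [0, 0, 0]], [[13, -9, 125], [0, 0, 0]], [[13, -9, 131], [0, 0, 0]], [[13, -9, 135], [0, 0, 0]], [[13, -9, 137], [0, 0, 0]], [[13, -9, 137], [0, 0, 0]]]}}

```text
time: 6.5
tool_pos: [555.1, -96.5, 13.0]
tcp_rot: [179.9, 0.0, 86.8]
ft_force: [-0.2, 0.9, -1.2]
finger_gap: 45.0
grip_force: 41.8
```

Emit:
{"api": "jog_arm", "payload": {"rows": [[[0, 0, 1], [0, 0, 0]], [[0, 0, 1], [0, 0, 0]]]}}

```text
time: 6.7
tool_pos: [554.9, -96.5, 11.8]
tcp_rot: [179.9, 0.0, 86.8]
ft_force: [-0.7, -0.4, -1.8]
finger_gap: 45.1
grip_force: 41.8
```

Emit:
{"api": "jog_arm", "payload": {"rows": [[[0, 0, 0.7], [0, 0, 0]], [[0, 0, 1.4], [0, 0, 0]], [[0, 0, 1.4], [0, 0, 0]]]}}

```text
time: 7.0
tool_pos: [554.6, -96.4, 10.1]
tcp_rot: [180.0, 0.0, 86.8]
ft_force: [-0.2, 1.3, -0.3]
finger_gap: 45.3
grip_force: 41.9
```

Emit:
{"api": "jog_arm", "payload": {"rows": [[[0, 0, 0], [0, 0, 0]], [[0, 0, 0], [0, 0, 0]], [[0, 0, 0], [0, 0, 0]], [[0, 0, 0], [0, 0, 0]], [[0, 0, 0], [0, 0, 0]], [[0, 0, -15], [0, 0, 0]], [[0, 0, -45], [0, 0, 0]], [[0, 0, -80], [0, 0, 0]], [[0, 0, -105], [0, 0, 0]], [[0, 0, -105], [0, 0, 0]]], "grip": 85}}

```text
time: 8.0
tool_pos: [557.9, -97.3, 121.3]
tcp_rot: [179.5, 0.1, 86.8]
ft_force: [0.9, 0.6, -0.1]
finger_gap: 84.8
grip_force: 0.0
```

Emit:
{"api": "jog_arm", "payload": {"rows": [[[-20, 0, 0], [0, 0, 0]], [[-50, 0, 0], [0, 0, 0]], [[-80, 0, 0], [0, 0, 0]], [[-90, 0, 0], [0, 0, 0]], [[-90, 0, 0], [0, 0, 0]], [[-90, 0, 0], [0, 0, 0]], [[-90, 0, 0], [0, 0, 0]], [[-90, 0, 0], [0, 0, 0]], [[-90, 0, 0], [0, 0, 0]]], "grip": 0}}

```text
time: 8.9
tool_pos: [549.5, -185.4, 114.9]
tcp_rot: [-180.0, -0.0, 86.9]
ft_force: [-0.1, -0.2, 1.1]
finger_gap: 0.1
grip_force: 0.0
```

```bash
python3 - <<'E'
from h import *
s=r.sense();c=cam('wrist');p,D=r.snapshot('wrist');cv2.imwrite('pics/w4.png',p)
print(s['time'],s['tool_pos'].round(1),s['tcp_rot'].round(2),s['finger_gap'])
P=cloud(c,D);h=cv2.cvtColor(p,cv2.COLOR_BGR2HSV)
m=((D>0)&(h[...,1]<70)&(P[...,2]>22)&(P[...,2]<38)&(abs(P[...,0]-556)<60)).astype(np.uint8)
m=cv2.morphologyEx(m,cv2.MORPH_OPEN,np.ones((5,5)))
k,l,st,ce=cv2.connectedComponentsWithStats(m)
for i in range(1,k):
    if st[i,4]>300:
        q=np.argwhere(l==i)[:,::-1];z=np.median(P[l==i][:,2]);b=cv2.minAreaRect(plane(c,q,z)[:,:2].astype(np.float32))
        print(st[i],np.round(b[0],1),np.round(b[1],1),round(b[2],1),'z',z.round(1))
E
```

```text
8.9 [ 549.5 -185.4  114.9] [-1.800e+02 -1.000e-02  8.685e+01] 0.1143020187114847
[ 221    0   71  132 8836] [555.  -99.1] [82.6 45. ] 86.8 z 30.0
```

View pics/w4.png

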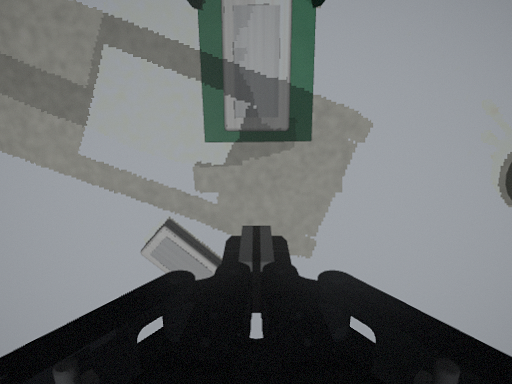

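Tin lies flat on the apron, columns 222–292 with its tail at row 130, centred and square. Closed fingers are at (257,245), clear behind it.

Emit:
{"api": "jog_arm", "payload": {"rows": [[[0, 0, 15], [0, 0, 0]], [[2, 0, 45], [0, 0, 0]], [[5, 0, 75], [0, 0, 0]], [[8, 0, 92], [0, 0, 0]], [[10, 0, 100], [0, 0, 0]], [[10, 0, 103], [0, 0, 0]], [[10, 0, 103], [0, 0, 0]]]}}

```text
time: 9.65
tool_pos: [550.1, -176.3, 11.9]
tcp_rot: [180.0, 0.0, 86.8]
ft_force: [0.4, -0.1, 1.2]
finger_gap: 0.1
grip_force: 0.0
```

Emit:
{"api": "jog_arm", "payload": {"rows": [[[5, 0, 0], [0, 0, 0]], [[12, 0, 0], [0, 0, 0]], [[18, 0, 0], [0, 0, 0]], [[22, 0, 0], [0, 0, 0]], [[26, 0, 0], [0, 0, 0]], [[32, 0, 0], [0, 0, 0]], [[38, 0, 0], [0, 0, 0]], [[44, 0, 0], [0, 0, 0]], [[50, 0, 0], [0, 0, 0]], [[50, 0, 0], [0, 0, 0]]]}}

```text
time: 10.65
tool_pos: [552.8, -125.3, 11.9]
tcp_rot: [-180.0, -0.0, 86.8]
ft_force: [0.4, 0.7, -0.9]
finger_gap: -0.4
grip_force: 0.0
```

Emit:
{"api": "jog_arm", "payload": {"rows": [[[6, 0, 0], [0, 0, 0]], [[14, 0, 0], [0, 0, 0]], [[22, 0, 0], [0, 0, 0]], [[30, 0, 0], [0, 0, 0]], [[38, 0, 0], [0, 0, 0]], [[46, 0, 0], [0, 0, 0]], [[54, 0, 0], [0, 0, 0]], [[62, 0, 0], [0, 0, 0]], [[68, 0, 0], [0, 0, 0]], [[72, 0, 0], [0, 0, 0]]]}}

```text
time: 11.65
tool_pos: [556.7, -53.6, 11.8]
tcp_rot: [-180.0, -0.0, 86.8]
ft_force: [0.3, -1.9, -0.0]
finger_gap: 0.2
grip_force: 1.1
```

```bash
python3 - <<'E'
from h import *
print(r.sense()['ft_force'])
a=r.snapshot('wrist')[0];b=r.snapshot('scene')[0]
b=cv2.resize(b[170:300,200:360],None,fx=2.5,fy=2.5)
a=cv2.resize(a,(400,300));o=np.zeros((325,800,3),np.uint8);o[:300,:400]=a;o[:,400:]=b
cv2.imwrite('pics/c5.png',o)
E
```

```text
[ 0.34641009 -1.93654098 -0.01938573]
```

View pics/c5.png

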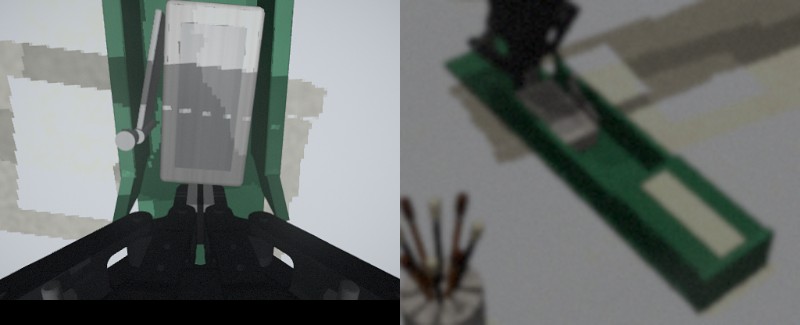

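The wrist crop shows the gate leaf held open along the tin's left side (hinge pin at (125,140)). The tin is flat in the channel and slightly skewed, with the fingers squarely behind its tail at (200,185). I'll keep pushing.

Emit:
{"api": "jog_arm", "payload": {"rows": [[[5, 0, 0], [0, 0, 0]], [[12, 0, 0], [0, 0, 0]], [[20, 0, 0], [0, 0, 0]], [[28, 0, 0], [0, 0, 0]], [[36, 0, 0], [0, 0, 0]], [[44, 0, 0], [0, 0, 0]], [[52, 0, 0], [0, 0, 0]], [[60, 0, 0], [0, 0, 0]], [[66, 0, 0], [0, 0, 0]], [[70, 0, 0], [0, 0, 0]]]}}

```text
time: 12.75
tool_pos: [560.8, 16.1, 12.0]
tcp_rot: [180.0, 0.0, 86.8]
ft_force: [1.1, -2.0, -0.3]
finger_gap: 0.3
grip_force: 0.7
```

Emit:
{"api": "jog_arm", "payload": {"rows": [[[3, 0, 0], [0, 0, 0]], [[6, 0, 0], [0, 0, 0]], [[9, 0, 0], [0, 0, 0]], [[12, 0, 0], [0, 0, 0]], [[15, 0, 0], [0, 0, 0]], [[18, 0, 0], [0, 0, 0]], [[20, 0, 0], [0, 0, 0]], [[22, 0, 0], [0, 0, 0]], [[24, 0, 0], [0, 0, 0]], [[26, 0, 0], [0, 0, 0]]]}}

```text
time: 13.75
tool_pos: [562.2, 41.5, 11.9]
tcp_rot: [180.0, 0.0, 86.8]
ft_force: [1.0, -2.3, 0.2]
finger_gap: 0.2
grip_force: 1.1
```

Emit:
{"api": "jog_arm", "payload": {"rows": [[[1, 0, 0], [0, 0, 0]], [[2, 0, 0], [0, 0, 0]], [[3, 0, 0], [0, 0, 0]], [[4, 0, 0], [0, 0, 0]], [[5, 0, 0], [0, 0, 0]], [[6, 0, 0], [0, 0, 0]], [[7, 0, 0], [0, 0, 0]], [[8, 0, 0], [0, 0, 0]]]}}

```text
time: 14.55
tool_pos: [562.7, 49.5, 11.9]
tcp_rot: [180.0, 0.0, 86.8]
ft_force: [0.2, -1.9, 0.9]
finger_gap: 0.1
grip_force: 1.3
```

Emit:
{"api": "jog_arm", "payload": {"rows": [[[1, 0, 0], [0, 0, 0]], [[2, 0, 0], [0, 0, 0]], [[3, 0, 0], [0, 0, 0]], [[4, 0, 0], [0, 0, 0]], [[5, 0, 0], [0, 0, 0]]]}}

```text
time: 15.05
tool_pos: [562.9, 54.5, 11.9]
tcp_rot: [-180.0, 0.0, 86.8]
ft_force: [0.1, -2.2, 1.0]
finger_gap: 0.1
grip_force: 1.3
```

Each step stays well inside the buffer's travel, and I read the force after every one.

Emit:
{"api": "jog_arm", "payload": {"rows": [[[1, 0, 0], [0, 0, 0]], [[2, 0, 0], [0, 0, 0]], [[3, 0, 0], [0, 0, 0]], [[4, 0, 0], [0, 0, 0]], [[5, 0, 0], [0, 0, 0]]]}}

```text
time: 15.55
tool_pos: [563.2, 59.5, 11.9]
tcp_rot: [180.0, 0.0, 86.8]
ft_force: [-0.5, -2.6, 2.3]
finger_gap: -0.0
grip_force: 1.4
```

Emit:
{"api": "jog_arm", "payload": {"rows": [[[1, 0, 0], [0, 0, 0]], [[2, 0, 0], [0, 0, 0]], [[3, 0, 0], [0, 0, 0]], [[4, 0, 0], [0, 0, 0]], [[5, 0, 0], [0, 0, 0]]]}}

```text
time: 16.05
tool_pos: [563.5, 64.4, 11.9]
tcp_rot: [-180.0, 0.0, 86.8]
ft_force: [-0.3, -2.9, 1.3]
finger_gap: 0.1
grip_force: 1.5
```

Emit:
{"api": "jog_arm", "payload": {"rows": [[[1, 0, 0], [0, 0, 0]], [[2, 0, 0], [0, 0, 0]], [[3, 0, 0], [0, 0, 0]], [[4, 0, 0], [0, 0, 0]]]}}

```text
time: 16.45
tool_pos: [563.7, 68.4, 11.9]
tcp_rot: [180.0, 0.0, 86.8]
ft_force: [0.2, -3.0, 2.7]
finger_gap: -0.1
grip_force: 1.5
```

Emit:
{"api": "jog_arm", "payload": {"rows": [[[1, 0, 0], [0, 0, 0]], [[2, 0, 0], [0, 0, 0]], [[3, 0, 0], [0, 0, 0]]]}}

```text
time: 16.75
tool_pos: [563.9, 71.2, 11.9]
tcp_rot: [180.0, 0.0, 86.8]
ft_force: [-0.4, -5.1, 1.2]
finger_gap: 0.2
grip_force: 2.4
```

Emit:
{"api": "jog_arm", "payload": {"rows": [[[0.7, 0, 0], [0, 0, 0]], [[1.4, 0, 0], [0, 0, 0]], [[2, 0, 0], [0, 0, 0]], [[2, 0, 0], [0, 0, 0]]]}}

```text
time: 17.15
tool_pos: [564.1, 73.0, 11.9]
tcp_rot: [180.0, 0.0, 86.8]
ft_force: [0.0, -5.8, 1.9]
finger_gap: -0.1
grip_force: 2.7
```

Emit:
{"api": "jog_arm", "payload": {"rows": [[[0.7, 0, 0], [0, 0, 0]], [[1.4, 0, 0], [0, 0, 0]], [[2.1, 0, 0], [0, 0, 0]], [[2.8, 0, 0], [0, 0, 0]], [[3.5, 0, 0], [0, 0, 0]], [[3.5, 0, 0], [0, 0, 0]], [[3.5, 0, 0], [0, 0, 0]]]}}

```text
time: 17.85
tool_pos: [564.3, 76.0, 11.9]
tcp_rot: [180.0, 0.1, 86.8]
ft_force: [0.5, -7.2, 1.9]
finger_gap: -0.4
grip_force: 3.8
```

Emit:
{"api": "jog_arm", "payload": {"rows": [[[0.7, 0, 0], [0, 0, 0]], [[1.4, 0, 0], [0, 0, 0]], [[1.4, 0, 0], [0, 0, 0]], [[1.4, 0, 0], [0, 0, 0]]]}}

```text
time: 18.25
tool_pos: [564.5, 77.2, 12.0]
tcp_rot: [180.0, 0.1, 86.8]
ft_force: [1.1, -9.0, 2.2]
finger_gap: 0.2
grip_force: 4.2
```

Emit:
{"api": "jog_arm", "payload": {"rows": [[[-1, 0, 0], [0, 0, 0]], [[-2, 0, 0], [0, 0, 0]], [[-3.5, 0, 0], [0, 0, 0]], [[-5, 0, 0], [0, 0, 0]], [[-6, 0, 0], [0, 0, 0]], [[-7, 0, 0], [0, 0, 0]], [[-8, 0, 0], [0, 0, 0]]]}}

```text
time: 18.95
tool_pos: [563.6, 70.3, 11.8]
tcp_rot: [-180.0, -0.0, 86.8]
ft_force: [-0.1, -0.2, -0.2]
finger_gap: 0.1
grip_force: 0.0
```

Emit:
{"api": "jog_arm", "payload": {"rows": [[[0, 0, -6], [0, 0, 0]], [[0, 0, -20], [0, 0, 0]], [[0, 0, -40], [0, 0, 0]], [[0, 0, -60], [0, 0, 0]], [[0, 0, -80], [0, 0, 0]], [[-20, 0, -100], [0, 0, 0]], [[-50, 0, -120], [0, 0, 0]], [[-80, 0, -140], [0, 0, 0]], [[-100, 0, -150], [0, 0, 0]], [[-100, 0, -150], [0, 0, 0]]]}}

```text
time: 19.95
tool_pos: [559.8, -32.1, 165.8]
tcp_rot: [179.7, 0.1, 86.6]
ft_force: [-0.3, 0.6, -0.0]
finger_gap: 0.1
grip_force: 0.0
```

```bash
python3 - <<'E'
from h import *
s=r.sense();print(s['time'],s['tool_pos'].round(1),s['ft_force'].round(1))
c=cam('wrist');p,D=r.snapshot('wrist');P=cloud(c,D);h=cv2.cvtColor(p,cv2.COLOR_BGR2HSV)
m=((D>0)&(h[...,1]<70)&(P[...,2]>22)&(P[...,2]<38)&(abs(P[...,0]-562)<29)&(P[...,1]>20)).astype(np.uint8)
m=cv2.morphologyEx(m,cv2.MORPH_OPEN,np.ones((3,3)));Q=P[m>0]
if len(Q): print('tin seen',len(Q),np.percentile(Q,[2,50,98],axis=0).round(1).tolist())
b=r.snapshot('scene')[0];b=cv2.resize(b[170:300,200:360],None,fx=2.5,fy=2.5)
o=np.zeros((325,800,3),np.uint8);o[:300,:400]=cv2.resize(p,(400,300));o[:,400:]=b
cv2.imwrite('pics/c6.png',o)
E
```

```text
19.95 [559.8 -32.1 165.8] [-0.3  0.6 -0. ]
tin seen 1925 [[544.9, 85.4, 24.4], [566.7, 96.5, 29.7], [588.6, 108.1, 31.5]]
```

View pics/c6.png

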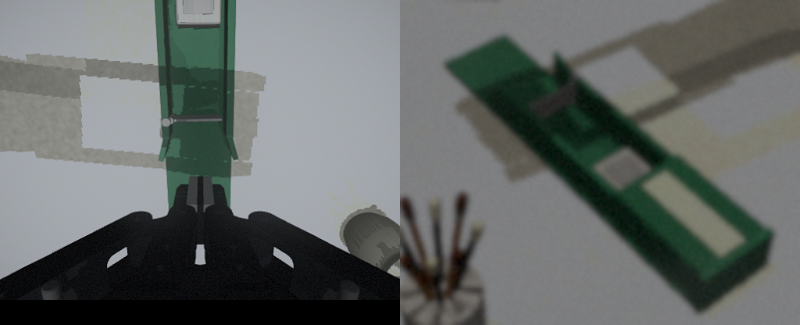

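The gate leaf is straight across the channel at (195,118), so it's shut. The tin's tail shows at (197,22), flat and straight, about 95 mm past the gate. It sprang back only 2–3 mm of the roughly 6 mm I pressed it. Handing in.

Emit:
{"api": "jog_arm", "payload": {"rows": [[[0, 0, 0], [0, 0, 0]], [[0, 0, 0], [0, 0, 0]], [[0, 0, 0], [0, 0, 0]], [[0, 0, 0], [0, 0, 0]]]}}

```text
time: 20.45
tool_pos: [558.0, -29.0, 161.4]
tcp_rot: [-180.0, -0.0, 86.8]
ft_force: [0.1, 0.9, 0.0]
finger_gap: -0.0
grip_force: 0.0
```

```bash
python3 -c "
from bench import r
print(r.hand_in())"
```

```text
the job is handed in; nothing more can be done
None
```

The job is handed in at about 20 s: the last picture shows the tin flat in the lane and the gate shut behind it, force readings put the buffer at roughly 6 mm of press before a small spring-back, and the hand-in returned no verdict.

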